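Scrape the clamping bed clean and wind the jaw to its stop

ROBOT

A 6-joint arm with a two-finger parallel gripper is mounted at the origin on the work surface. World frame = base frame: x ahead of the robot, y to its left, z up, the work surface at z = 0. Lengths are in m, angles in degrees, forces in N, time in s.
With the tool pointing down it reaches from about 0.325 to 0.85 m from the base axis. Payload 15.5 kg.
Tool frame: the origin (TCP) lies at the very end of the fingers, on their centre line; the grasp point (between the pads) lies arm.grip_depth behind it (arm.grip_depth is the distance from the TCP to the grasp point, in m); z points along the fingers, y is the line along which they close (so a half turn about z gives the same grasp; the last joint's range is limited). The gripper opens to 91 mm and grips with 3 to 60 N. Pads are 32 mm wide; open, the fingers measure 118 mm over their backs; the gripper's body (76 mm by 178 mm) begins 60 mm behind the grasp point.
Start: joints at [-5.472, 28.281, 77.091, -0, 74.628, -5.472], TCP at [0.625, 0, 0.214] pointing down, gripper open.
Joint ranges: [-166.48, 166.48], [-47.26, 123.95], [12.59, 153.08], [-70.14, 250.14], [6.76, 159.57], [-176.63, 176.63]. Speed limits (degrees/s): [108.29, 108.29, 147.25, 172.46, 172.46, 172.46].

INTERFACE

Orientations are given as a 3x3 rotation matrix whose columns are the frame's x, y, z axes.
In Python, from rig import arm gives the robot as it stands. Calls block until the motion is done:
- arm.move_to(position, orientation): joint-space move of the TCP to a pose.
- arm.move_l(position, orientation=None, feed=0.15): straight line of the TCP; orientation=None keeps the orientation; feed is the mean speed in m/s.
- arm.move_joints(angles): joint-space move.
- arm.grip(opening): finger opening in m; the grip force is fixed at half the most; returns when the fingers have stopped.
- arm.sleep(seconds).
- arm.solve_ik(position, orientation): joint angles nearest the present ones, or None.
- arm.snapshot(name): name is "scene" or "side" or "wrist"; returns the picture (384x512x3 uint8, red, green, blue); there is no depth.
- arm.get_calibration(name): a dict with "intrinsics" (3x3 intrinsics, pixels), "cam_to_world" (4x4, takes a point from camera to world coordinates). Camera axes: x right, y down, z forward; pixel columns grow to the right and rows downward; lengths in m; the calibration is good to about 2 mm. A picture is of the moment at which its call begins: read the wrist's pose just before it. get_calibration takes no time and is no camera call; for the wrist camera it gives the pose at the moment of the call.
A pose or a line that the arm cannot do raises arm.Unreachable and nothing moves.
- arm.sign_off(): hands the job in; it is judged then, once.
Readings, each from a call of its own:
- arm.current_t(): time.
- arm.current_joint_positions(): joint angles.
- arm.current_dq(): joint speeds.
- arm.current_tau(): joint torques, N m.
- arm.current_ee_pos(): TCP position.
- arm.current_tool_rot(): TCP orientation.
- arm.current_force(): force on the tool from outside, world axes, zero at the start.
- arm.current_torque(): the same for the moment, N m.
- arm.current_width(): finger opening in m.
- arm.current_grasp_force(): force on a finger pad.
Only numpy, scipy, OpenCV 4.12 (cv2) and the standard library are available. Lean on these libraries where they do the work, as an engineer would, in place of code of your own. Each camera call takes 0.05 s, during which the arm holds its last target. There are 200 camera calls.

TASK

Take the scraper block and wipe all five loose metal chips off the bed between the two jaws into the blue chip tray, without touching a chip with the fingers. Stand the scraper upright back on its blue pad, then wind the handwheel clockwise by its red knob until the sliding jaw's red tip touches the yellow stop, and let go. Do not push the jaw itself with the fingers, and leave the actuator, the valve, the screw bowl and the oil bottle where they stand.

Things in the scene. Friction and masses are not known exactly. Their poses are not given: they have to be found in the camera images.
- fixture: Fixed clamping fixture. Origin on the bench top, z up; own y runs from the dark fixed jaw to the red gearbox, own x from the blue tray (robot side) across the bed. In its frame, mm: grey bed x -80..130, y -90..100, top z 45. The clear bed between the jaws is to be cleaned; its ends are open. Red gearbox under the handwheel x -51..51, y 100..205, top z 62.
- fixed_face (a point): Middle of the lower edge of the dark fixed jaw's inner face, on the bed top (fixture frame x 10, y -60, z 45 mm). The fixed jaw is 160 long along the fixture's x (x -70..90), 30 thick (y -90..-60), 25 high.
- tray_in (a point): Centre of the inner floor of the blue open chip tray, which stands against the bed edge x = -80 (fixture frame, mm): inside x -166..-80, y -76..76, floor z 4, walls 4 thick, rim z 32, i.e. 13 below the bed top.
- stop (a point): Centre of the face of the yellow stop post that the jaw's red tip meets; post at fixture frame x 94..116, y -30..-10, z 45..67 mm.
- jaw: Aluminium sliding jaw, 160 long (own x), 30 thick, 25 high, axes parallel to the fixture's, slides along y. Origin: middle of the lower edge of its front face, on the bed top (fixture x 10 mm); the block lies to +y of it. A tongue with red tip at its far end (own x 84..106) stands 20 mm ahead of the face. In the fixture frame the face is at y 60 fully open, at y 10 on the stop.
- wheel (a joint): Handwheel angle in rad. 0 = jaw fully open; grows clockwise seen from above, moving the jaw 24 mm per turn towards the stop; the jaw is on the stop at 13.09. Stays where it is left.
- wheel_hub (a point): Centre of the black handwheel's flat top (vertical axis), wheel diameter 112 mm, 14 thick, top at z = 84 mm; a hub nut of diameter 26 stands 8 mm higher.
- crank_mid (a point): Middle of the red crank knob: upright round revolving knob, diameter 18, standing from z = 85 to 127 mm, its axis 45 mm from the wheel axis. This point lies on its axis at z = 107 mm. The knob spins freely on its pin.
- pad: Thin blue pad fixed on the bench, 70 (own x) x 100 (own y) x 4 mm high, the scraper's place. Origin at the centre of its underside.
- scraper: Scraper block, standing upright on its blade: white blade block 28 thick (own x) x 64 wide (own y) x 30 high, and an orange grip on it 24 thick (x) x 56 wide (y), from 30 to 76 mm above the underside. Origin at the centre of its underside, z up. Can be held across the 24 mm thickness from above. 0.15 to 0.31 kg.
- chip0: Loose chip: brass oblong offcut 18 x 10 x 9 mm (last number: height as it lies at the start). Origin at its centre. Starts on the clear bed between the jaws.
- chip1: Loose chip: brass round slug, diameter 16 x 8 mm (last number: height as it lies at the start). Origin at its centre. Starts on the clear bed between the jaws.
- chip2: Loose chip: copper block offcut 13 x 12 x 10 mm (last number: height as it lies at the start). Origin at its centre. Starts on the clear bed between the jaws.
- chip3: Loose chip: brass L-shaped offcut about 17 x 16 x 10 mm (last number: height as it lies at the start). Origin at its centre. Starts on the clear bed between the jaws.
- chip4: Loose chip: copper round slug, diameter 13 x 9 mm (last number: height as it lies at the start). Origin at its centre. Starts on the clear bed between the jaws.
- actuator: Bystander: loose red valve actuator with grey foot and black dome, 78 x 84 mm, 105 high. Origin under its centre.
- valve: Bystander: loose black flanged valve body with a blue cap, diameter 84, 83 high. Origin under its centre.
- bowl: Bystander: loose metal screw bowl, diameter 92 at the rim, 35 high. Origin under its centre.
- oil: Bystander: loose white oil bottle with yellow label and red cap, diameter 44, 155 high, standing close beside the fixed jaw's outer side. Origin under its centre.
Things that resemble listed ones, but are neither listed nor needed, are in the scene too. Leave any black, brown or pink look-alike of the scraper alone.

How it is judged:
By the outcome, as a careful person would: the job done as asked, in the order asked, and still so for the second after the job is handed in, with the robot touching nothing.
It also fails if it takes over 72 s, if anything falls off the work surface, if the arm or the gripper's body presses on something with over 40 N, if the wrist force passes 120 N, or if a joint passes its speed limit or range.

## Working session

There is one attempt and no reset: what is moved stays moved. The work goes in short steps, each a Python script; the robot and the scene stay as the last script left them, time stands still between calls to the robot, and variables do not carry over. Pictures are saved under pics/ and viewed, at most 13 in all, crops included, and the job is handed in when it is done.

```bash
ls; mkdir -p pics
python3 - <<'E'
from rig import arm
import cv2
for n in ("scene","side"):
    im=arm.snapshot(n); cv2.imwrite(f"pics/{n}0.png",im[:,:,::-1])
    big=cv2.resize(im,None,fx=1.5625,fy=1.5625,interpolation=cv2.INTER_CUBIC); cv2.imwrite(f"pics/{n}0b.png",big[:,:,::-1])
    c=arm.get_calibration(n); print(n,c["intrinsics"].tolist(),c["cam_to_world"].round(4).tolist())
c=arm.get_calibration("wrist"); print(c["intrinsics"].tolist(),c["cam_to_world"].round(4).tolist(),arm.grip_depth,arm.current_tool_rot(),arm.current_t())
E
```

```text
pics
scene [[499.92002650530566, 0.0, 253.50717888224816], [0.0, 499.92002650530566, 194.92884415974447], [0.0, 0.0, 1.0]] [[0.4271, 0.6994, -0.5731, 1.2643], [0.9042, -0.3349, 0.2651, -0.3728], [-0.0065, -0.6314, -0.7754, 1.1052], [0.0, 0.0, 0.0, 1.0]]
side [[404.9354129006986, 0.0, 251.37503969803535], [0.0, 404.9354129006986, 192.3368071574296], [0.0, 0.0, 1.0]] [[0.9887, -0.1107, 0.1014, 0.4188], [-0.1484, -0.6191, 0.7711, -0.787], [-0.0226, -0.7774, -0.6286, 0.7139], [0.0, 0.0, 0.0, 1.0]]
[[307.8055801751679, 0.0, 252.4898945402605], [0.0, 307.8055801751679, 189.00588799673696], [0.0, 0.0, 1.0]] [[1.0, 0.0003, -0.0013, 0.6243], [-0.0001, -0.9711, -0.2386, 0.0665], [-0.0014, 0.2386, -0.9711, 0.3845], [0.0, 0.0, 0.0, 1.0]] 0.0188 [[ 8.35200713e-06  9.99999453e-01 -1.04593210e-03]
 [ 9.99999995e-01 -8.24344641e-06  1.03797543e-04]
 [ 1.03788864e-04 -1.04593296e-03 -9.99999448e-01]] 0.1
```

View pics/scene0b.png

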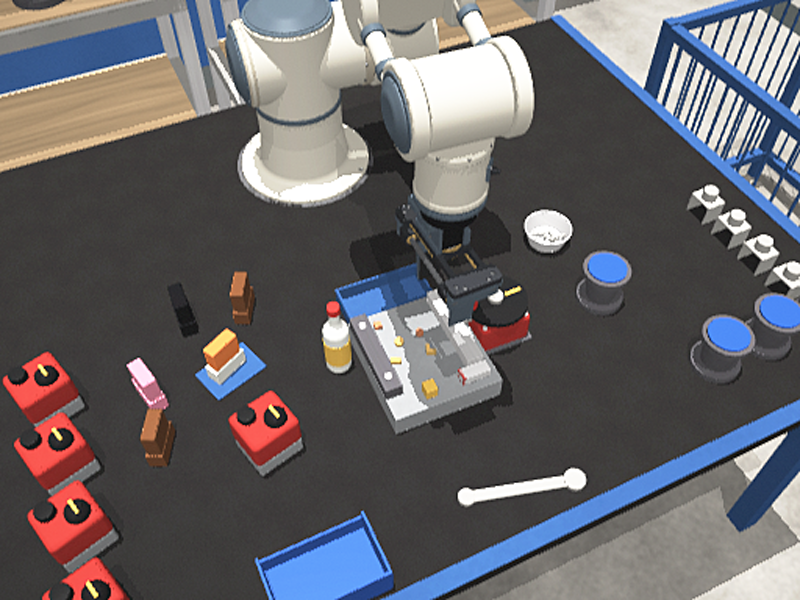

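View pics/side0b.png

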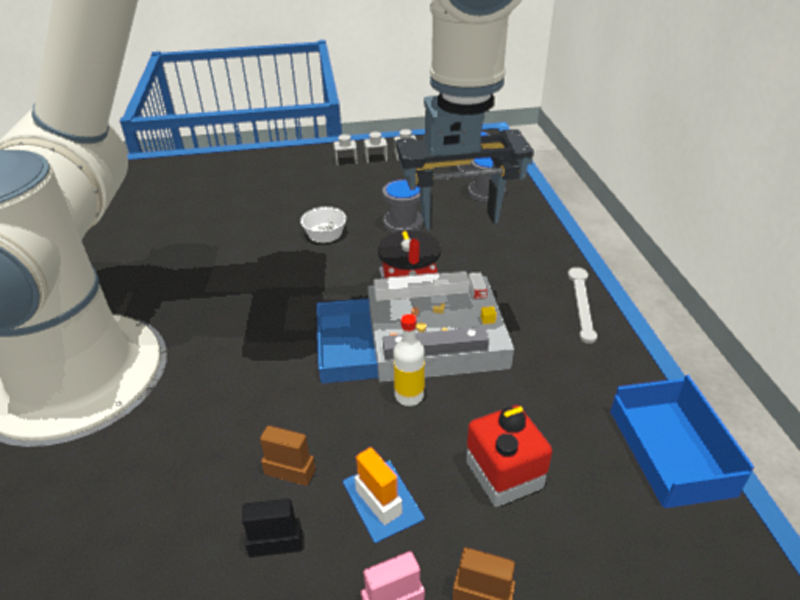

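The scene view (800 px scale) shows the orange and white scraper on its blue pad at (222,355). It could be mistaken for the black block (182,308), the brown ones (242,298) and (157,436), or the pink one (147,383). I choose the orange one on the pad. The fixture is at about (425,345), and the wheel at (497,305) is partly hidden by the gripper.

```bash
cat > h.py <<'E'
from rig import arm
import numpy as np, cv2
def ray(cal,u,v,z):
    K,T=cal["intrinsics"],cal["cam_to_world"]
    d=T[:3,:3]@np.linalg.solve(K,[u,v,1.]); o=T[:3,3]
    return o+d*(z-o[2])/d[2]
def proj(cal,P):
    K,T=cal["intrinsics"],cal["cam_to_world"]
    c=(np.atleast_2d(P)-T[:3,3])@T[:3,:3]; p=c@K.T
    return p[:,:2]/p[:,2:]
def down(a):  # tool pointing down, closing axis (tool y) at world angle a (deg)
    c,s=np.cos(np.radians(a)),np.sin(np.radians(a))
    y=np.array([c,s,0]); z=np.array([0,0,-1.]); return np.column_stack([np.cross(y,z),y,z])
def save(im,n,f=1.5625,box=None):
    if box: im=im[box[1]:box[3],box[0]:box[2]]
    cv2.imwrite(f"pics/{n}.png",cv2.resize(im,None,fx=f,fy=f,interpolation=cv2.INTER_CUBIC)[:,:,::-1])
E
python3 - <<'E'
from h import *
S=arm.get_calibration("scene");D=arm.get_calibration("side");s=1/1.5625
for n,c,u,v,z in [("scr top",S,222,345,.08),("scr top",D,377,477,.08),("pad",S,230,369,.004),("pad",D,384,500,.004),
 ("bed corner",S,398,432,.0),("bed corner",S,500,388,.0),("bed corner",D,512,370,0),("tray",D,378,380,0),("stop",S,430,387,.067),("stop",D,489,315,.067),("wheel",D,409,250,.084),("oil",S,338,370,0),("bowl",S,548,245,0),("valve",S,600,302,0),("act",S,268,455,0)]:
    print(n,ray(c,u*s,v*s,z)[:2].round(3))
E
```

```text
scr top [ 0.461 -0.314]
scr top [ 0.453 -0.335]
pad [ 0.456 -0.313]
pad [ 0.462 -0.317]
bed corner [ 0.688 -0.105]
bed corner [0.686 0.085]
bed corner [ 0.693 -0.116]
tray [ 0.482 -0.101]
stop [ 0.672 -0.041]
stop [ 0.667 -0.056]
wheel [0.569 0.12 ]
oil [ 0.535 -0.146]
bowl [0.44  0.335]
valve [0.603 0.343]
act [ 0.637 -0.308]
```

Run:
```python
from h import *
import pickle
R=down(0)
print(R.round(2).tolist())
out={}
arm.move_to([0.57,0.05,0.27],R)
out["w1"]=(arm.get_calibration("wrist"),arm.snapshot("wrist"))
arm.move_to([0.456,-0.30,0.24],R)
out["w2"]=(arm.get_calibration("wrist"),arm.snapshot("wrist"))
out["s1"]=(arm.get_calibration("scene"),arm.snapshot("scene"))
pickle.dump(out,open("o.pkl","wb"))
save(out["w1"][1],"w1");save(out["w2"][1],"w2");save(out["s1"][1],"s1",4,(205,160,365,290))
print(arm.current_t())
```

```text
[[-0.0, 1.0, 0.0], [1.0, 0.0, 0.0], [0.0, 0.0, -1.0]]
2.0917
```

View pics/w1.png

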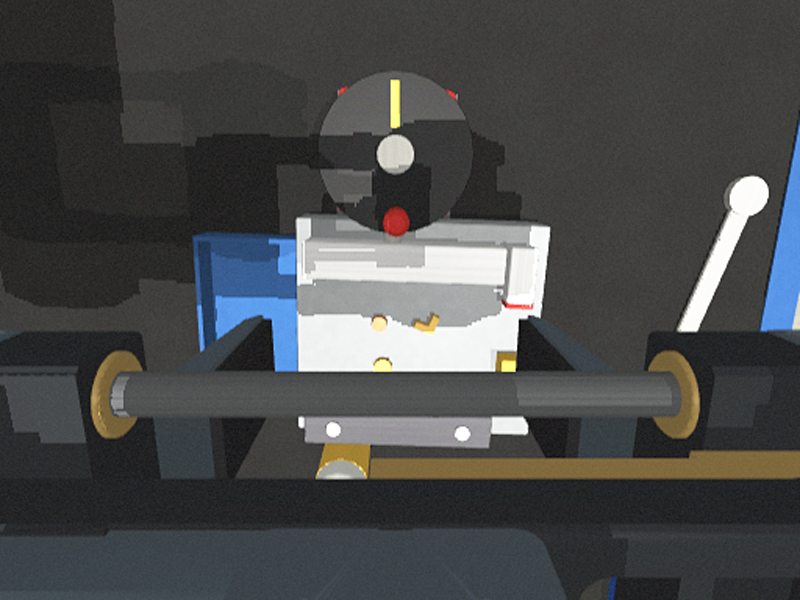

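View pics/w2.png

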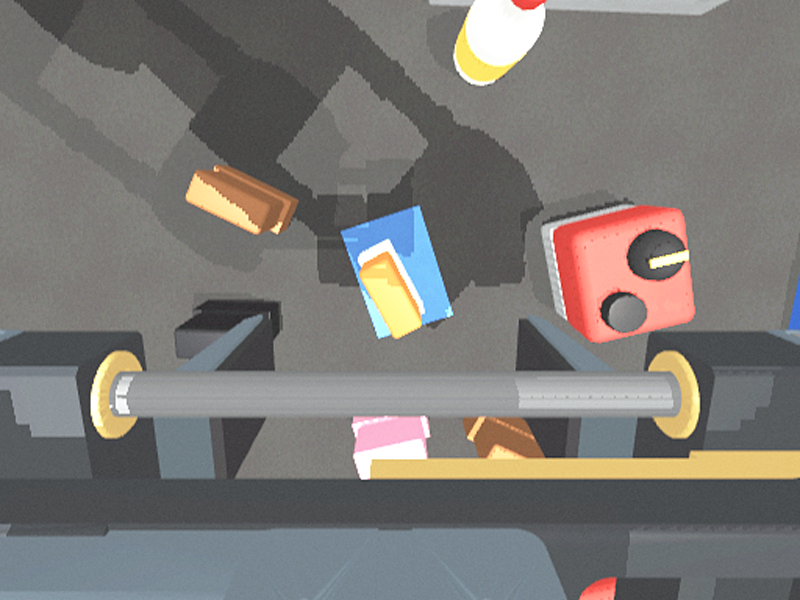

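View pics/s1.png

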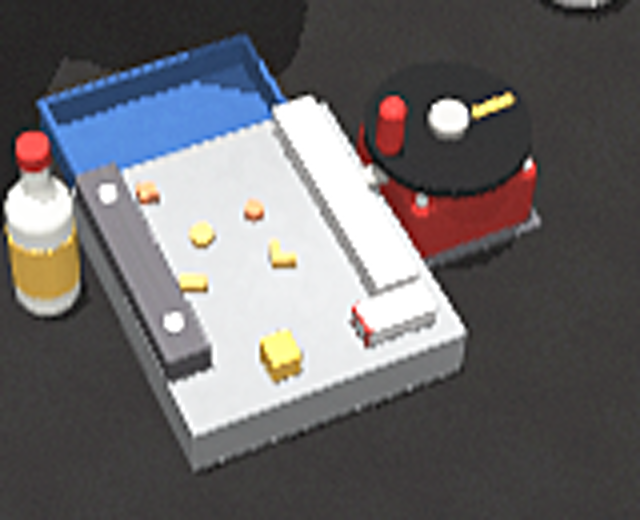

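s1 shows the bed with 5 chips: copper (147,192), copper round (254,210), brass round (202,234), L-shaped (282,255) and oblong (193,282). w1 shows the red knob at (396,220), on the jaw side of the hub (395,154). w2 shows the scraper on its pad at (395,290). Next I'll take the close crop to check the scraper and fit the fixture pose.

```bash
cat > fit.py <<'E'
from h import *
import pickle
from scipy.optimize import least_squares
o=pickle.load(open("o.pkl","rb")); W,S=o["w1"][0],o["s1"][0]
s=1/1.5625
A=[(W,np.array(p)*s,q) for p,q in [((297,216),(-80,100,45)),((549,227),(130,100,45)),((395,154),(0,'h',92)),((396,219),(0,'k',127)),((305,442),(-70,-90,70)),((490,447),(90,-90,70))]]
A+=[(S,np.array(p)/4+[205,160],q) for p,q in [((190,433),(130,-90,45)),((465,330),(130,100,45)),((170,362),(90,-90,70)),((210,347),(90,-60,70)),((80,172),(-70,-90,70)),((118,163),(-70,-60,70)),((449,107),(0,'h',92)),((280,344),(105,-20,67)),((393,104),(0,'k',127))]]
def T(p,q):
    q=[p[3]*1e3 if v=='h' else p[3]*1e3-45 if v=='k' else v for v in q]
    q=np.array(q)/1e3; c,si=np.cos(p[2]),np.sin(p[2])
    return np.array([p[0]+c*q[0]-si*q[1],p[1]+si*q[0]+c*q[1],q[2]])
f=lambda p:np.concatenate([proj(c,T(p,q))[0]-u for c,u,q in A])
r=least_squares(f,[.56,-.015,0,.1525],loss='soft_l1'); p=r.x
if __name__=="__main__":
    print(p.round(4),np.degrees(p[2]).round(2)); print(f(p).reshape(-1,2).round(1).tolist())
    F=np.linalg.inv(np.array([[np.cos(p[2]),-np.sin(p[2])],[np.sin(p[2]),np.cos(p[2])]]))
    for n,u,v in [("c2",147,192),("c4",254,210),("c1",202,234),("c3",282,255),("c0",193,282)]:
        w=ray(S,u/4+205,v/4+160,.052); print(n,w[:2].round(3),(F@(w[:2]-p[:2])*1e3).round(0))
    B=o["w2"][0]
    P=np.array([ray(B,u*s,v*s,.004)[:2] for u,v in [(340,231),(421,206),(453,314),(380,338)]]);print(P.round(4).tolist(),P.mean(0))
    save(o["w2"][1],"w2c",7,(205,125,300,220))
    np.save("fix.npy",p)
E
python3 fit.py
```

```text
[ 0.5648 -0.0166 -0.0358  0.151 ] -2.05
[[-1.0, -0.1], [1.8, -1.1], [0.6, -1.6], [-1.6, 1.3], [-0.6, -0.2], [-0.3, 0.4], [0.5, 1.0], [0.7, 0.8], [-1.0, 0.4], [0.3, 0.1], [-1.9, 0.8], [-0.9, -0.5], [0.3, 2.3], [0.0, 0.7], [-0.1, -0.3]]
c2 [ 0.513 -0.06 ] [-50. -45.]
c4 [ 0.557 -0.003] [-8. 14.]
c1 [ 0.56  -0.042] [ -4. -26.]
c3 [ 0.598 -0.002] [32. 15.]
c0 [ 0.592 -0.064] [ 29. -46.]
[[0.4098, -0.277], [0.4779, -0.2562], [0.5073, -0.3497], [0.443, -0.372]] [ 0.45951335 -0.31370073]
```

View pics/w2c.png

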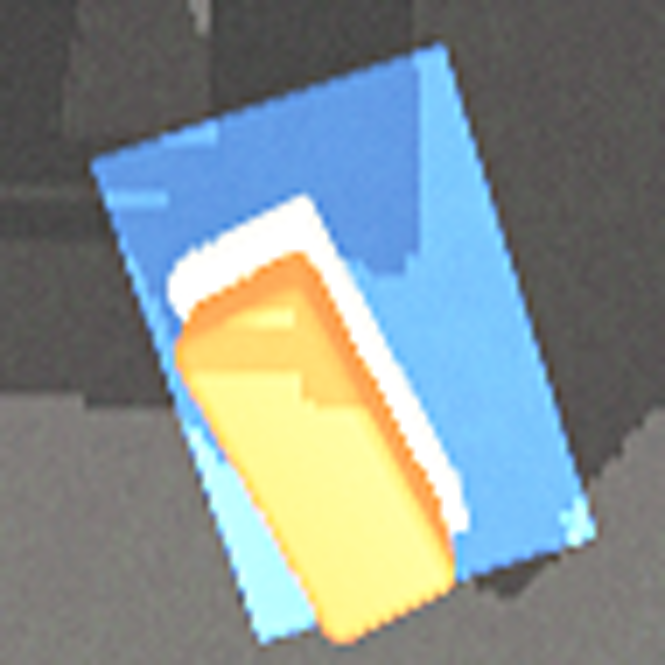

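The crop confirms it: orange grip on a white blade, standing on the blue pad. The grip's top corners are at (178,345), (292,290), (455,570) and (338,642). The right blade edge runs from (305,195) to (465,530).

Run:
```python
from h import *
import pickle
B=pickle.load(open("o.pkl","rb"))["w2"][0]
g=lambda pts,z:np.array([ray(B,u/7+205,v/7+125,z)[:2] for u,v in pts])
def L(P): # order: far-left, far-right, near-right, near-left ; yaw of own x
    y=(P[0]+P[1]-P[2]-P[3])/2; x=(P[1]+P[2]-P[0]-P[3])/2
    print(P.mean(0).round(4),np.linalg.norm(x),np.linalg.norm(y),np.degrees(np.arctan2(x[1],x[0])),np.degrees(np.arctan2(-y[0],y[1]))); 
L(g([(178,345),(292,290),(455,570),(338,642)],.08))
L(g([(93,163),(443,45),(595,540),(262,640)],.004))
e=g([(305,195),(465,530)],.034); d=e[0]-e[1]; a=np.arctan2(-d[0],d[1])
n=np.array([np.cos(a),np.sin(a)]);print("blade",np.linalg.norm(d),np.degrees(a),e.mean(0)-.014*n)
for ang in (25,17,-2,-182): 
    for p in ([.456,-.313,.2],[.56,-.05,.2]): print(ang,p,arm.solve_ik(p,down(ang)))
```

```text
[ 0.4534 -0.3168] 0.021076428305689884 0.053617728031035865 29.69930974982925 28.427782940944336
[ 0.4591 -0.3142] 0.06901457384148581 0.10014443102699092 18.003591501859287 18.11164908950196
blade 0.0674886771446015 25.402288358198472 [ 0.45287557 -0.31631286]
25 [0.456, -0.313, 0.2] [-4.06519801e+01  2.33429915e+01  8.83961467e+01 -2.54444375e-14
  6.82608617e+01 -6.56519801e+01]
25 [0.56, -0.05, 0.2] [-1.11873450e+01  2.40573316e+01  8.71370984e+01 -2.54444375e-14
  6.88055700e+01 -3.61873450e+01]
17 [0.456, -0.313, 0.2] [-4.06519801e+01  2.33429915e+01  8.83961467e+01 -2.54444375e-14
  6.82608617e+01 -5.76519801e+01]
17 [0.56, -0.05, 0.2] [-1.11873450e+01  2.40573316e+01  8.71370984e+01 -2.54444375e-14
  6.88055700e+01 -2.81873450e+01]
-2 [0.456, -0.313, 0.2] [-4.06519801e+01  2.33429915e+01  8.83961467e+01 -2.54444375e-14
  6.82608617e+01 -3.86519801e+01]
-2 [0.56, -0.05, 0.2] [-1.11873450e+01  2.40573316e+01  8.71370984e+01 -2.54444375e-14
  6.88055700e+01 -9.18734500e+00]
-182 [0.456, -0.313, 0.2] [-4.06519801e+01  2.33429915e+01  8.83961467e+01 -2.54444375e-14
  6.82608617e+01  1.41348020e+02]
-182 [0.56, -0.05, 0.2] [-1.11873450e+01  2.40573316e+01  8.71370984e+01 -2.54444375e-14
  6.88055700e+01  1.70812655e+02]
```

Run:
```python
from h import *
R=down(27)
c=[.4532,-.3166]
arm.grip(.06)
arm.move_to(c+[.12],R)
arm.move_l(c+[.042],R,feed=.08)
f=arm.grip(.0); print(f,arm.current_width(),arm.current_grasp_force(),arm.current_force(),arm.current_ee_pos())
arm.move_l(c+[.24],R,feed=.2)
print(arm.current_width(),arm.current_grasp_force(),arm.current_force(),arm.current_t())
save(arm.snapshot("side"),"g1",2.5,(160,200,400,384))
```

```text
False 0.023850100963138145 29.997463524341583 [-0.36329922  0.99771885  1.48630163] [ 0.453187   -0.31661379  0.04203476]
0.023860048082718778 29.99705672264099 [ 0.60140194 -0.06696113 -2.31503886] 6.2167
```

View pics/g1.png

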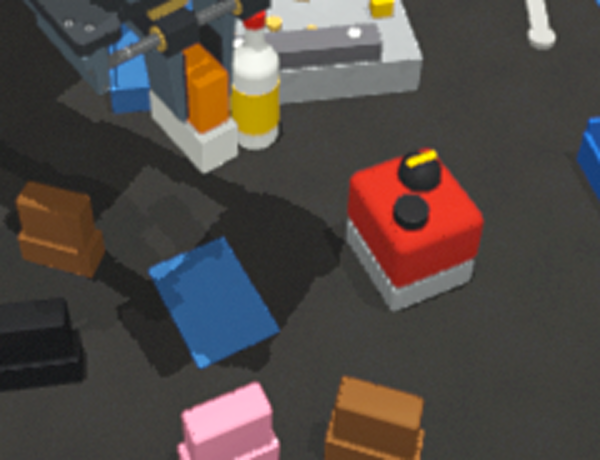

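The scraper hangs upright in the grip and the pad at (213,300) is free. I'll sweep now.

```bash
cat >> h.py <<'E'
import os
def fx(x,y):  # fixture mm -> world xy
    p=np.load("fix.npy"); c,s=np.cos(p[2]),np.sin(p[2]); x,y=x/1e3,y/1e3
    return [p[0]+c*x-s*y, p[1]+s*x+c*y]
E
python3 - <<'E'
from h import *
R=down(-2.05)
for i,y in enumerate((-25.5,23)):
    arm.move_l(fx(64,y)+[.24 if i==0 else .13],R,feed=.22)
    arm.move_l(fx(64,y)+[.095],R,feed=.15)
    arm.move_l(fx(64,y)+[.084],R,feed=.04); print(arm.current_force().round(1),end="")
    arm.move_l(fx(-20,y)+[.084],R,feed=.09); print(arm.current_force().round(1),end="")
    arm.move_l(fx(-104,y)+[.084],R,feed=.09); print(arm.current_force().round(1))
    arm.move_l(fx(-104,y)+[.13],R,feed=.15)
print(arm.current_ee_pos(),arm.current_width(),arm.current_t())
arm.move_l(fx(-104,0)+[.24],R,feed=.2)
arm.move_to([.4591,-.3142,.24],down(18))
save(arm.snapshot("scene"),"s2",4,(205,160,365,290))
print(arm.current_t())
E
```

```text
[-0.3  0.5 -2.4][ 0.9  0.4 -2.2][-0.3 -0.9 -1.8]
[ 0.1 -6.1 -5.7][ 0.3 -7.4  1.9][ 0.7  0.9 -1.6]
[0.46202187 0.01008246 0.12979716] 0.02390209943137717 16.425
18.3417
```

View pics/s2.png

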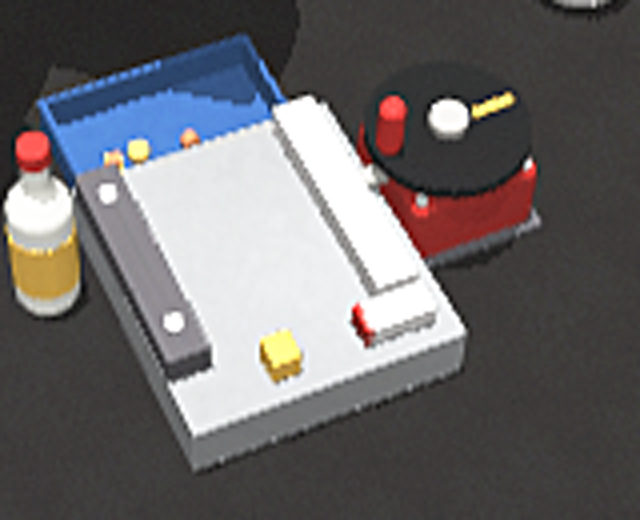

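The bed is clear. Three chips are visible in the tray at (113,158), (138,150) and (190,138); the other two are probably hidden under the bed edge. I'll set the scraper down and check the tray with the wrist camera.

Run:
```python
from h import *
import pickle
R=down(18);c=[.4591,-.3142]
arm.move_l(c+[.055],R,feed=.2)
arm.move_l(c+[.0425],R,feed=.03); print(arm.current_force())
arm.grip(.06)
arm.move_l(c+[.14],R,feed=.15)
sd=arm.snapshot("side")
arm.grip(.04)
arm.move_l([.50,-.08,.27],down(0),feed=.25)
o={}
o["t"]=(arm.get_calibration("wrist"),arm.snapshot("wrist"))
arm.move_to([.572,.06,.22],down(0))
o["k"]=(arm.get_calibration("wrist"),arm.snapshot("wrist"))
o["s"]=(arm.get_calibration("scene"),arm.snapshot("scene"))
pickle.dump(o,open("o2.pkl","wb"))
a=cv2.resize(sd[250:384,180:330],None,fx=2.6,fy=2.6)[:300,:390]; k=o["k"][1]
b=cv2.resize(o["t"][1][0:230,100:400],(390,299))
d=cv2.resize(k[0:225,130:380],(400,360))
C=np.zeros((600,800,3),np.uint8);C[:300,:390]=a[:300];C[300:599,:390]=b;C[:360,400:]=d
cv2.imwrite("pics/mix.png",C[:,:,::-1]);print(a.shape,arm.current_t())
```

```text
[-0.29895962  0.01970986 -2.56597708]
(300, 390, 3) 24.1333
```

View pics/mix.png

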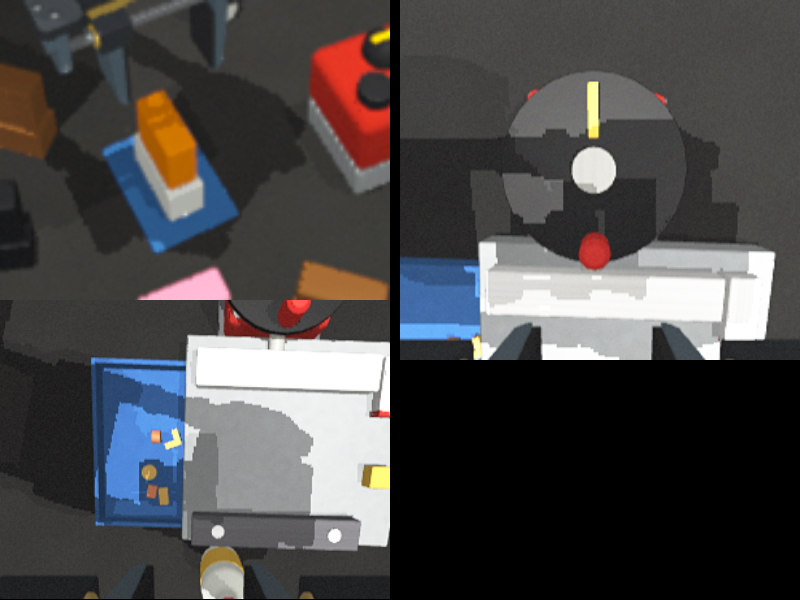

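The scraper stands upright on its pad, all five chips lie in the tray at about (145–178, 435–497), and the hub (594,170) and knob (594,250) are clear.

Run:
```python
from h import *
import pickle
from scipy.optimize import least_squares
o=pickle.load(open("o2.pkl","rb")); p=np.load("fix.npy")
K=o["k"][0]; c=lambda u,v:((u-400)/1.6+130,v/1.6)
print("fit hub",fx(0,p[3]*1e3),"knob",fx(0,p[3]*1e3-45))
print("nut",ray(K,*c(594,170),.092))
q=[ray(K,*c(*a),.084) for a in ((594.5,71),(594.5,262),(503,160),(686,160))]
print("wheel",(q[0]+q[1])/2,q[0][1]-q[1][1],(q[2]+q[3])/2)
S=o["s"][0]; hsv=None
print("nut s",ray(S,449/4+205,107/4+160,.092))
# red knob blobs
im=cv2.cvtColor(o["k"][1],cv2.COLOR_RGB2HSV); m=((im[...,0]<8)|(im[...,0]>172))&(im[...,1]>150)&(im[...,2]>60)
n,l,st,ce=cv2.connectedComponentsWithStats(m.astype(np.uint8)); 
print([(st[i].tolist()) for i in range(1,n) if st[i][4]>30])
for i in range(1,n):
    x,y,w,h,a=st[i]
    if a>150: print("knob bottom mid",ray(K,x+w/2,y+w/2+0,.085)[:2],"top", ray(K,x+w/2,y+h-w/2,.127)[:2])
```

```text
fit hub [np.float64(0.5702481467279066), np.float64(0.1342712393520015)] knob [np.float64(0.5686364582486674), np.float64(0.08930011016620178)]
nut [0.56991578 0.13267701 0.092     ]
wheel [0.57017513 0.1324021  0.084     ] 0.11079007779272826 [0.57016539 0.13862882 0.084     ]
nut s [0.5630337  0.13763295 0.092     ]
[[241, 145, 21, 23, 366]]
knob bottom mid [0.57009889 0.08545987] top [0.57028391 0.08934788]
```

Run:
```python
from h import *
R=down(0); H=np.array([.5702,.1333]); k=[.5702,.0885]
arm.move_l(k+[.16],R,feed=.2)
arm.move_l(k+[.102],R,feed=.1)
arm.grip(0); print(arm.current_width(),arm.current_force().round(1))
t0=arm.current_t()
for i in range(1,10):
    th=np.radians(-90-10*i); u=np.array([np.cos(th),np.sin(th)])
    arm.move_l(list(H+.045*u)+[.102],R,feed=.08)
    F=arm.current_force()[:2]; t=np.array([u[1],-u[0]])
    print(i*10,"rad",(F@u).round(1),"tan",(F@t).round(1),(arm.current_ee_pos()[:2]-H-.045*u).round(4))
print(arm.current_t()-t0,arm.current_t(),arm.current_width())
```

```text
0.01730375963268058 [-0.9 -0.2  4.7]
10 rad -0.9 tan 1.4 [-0.0004  0.0002]
20 rad -0.8 tan 1.9 [-0.0005  0.0003]
30 rad -1.3 tan 1.9 [-0.0004  0.0004]
40 rad -0.8 tan 0.7 [-0.0004  0.0004]
50 rad -0.2 tan 1.2 [-0.0003  0.0005]
60 rad -0.1 tan 1.4 [-0.0003  0.0005]
70 rad -0.5 tan 0.5 [-0.0002  0.0005]
80 rad -0.1 tan 1.2 [-0.0001  0.0005]
90 rad 0.1 tan 2.1 [-0.0001  0.0005]
2.25 28.0833 0.01712587397509684
```

Run:
```python
from h import *
R=down(0); H=np.array([.5702,.1333]); log=[]
def step(a,feed):
    th=np.radians(-90-a); u=np.array([np.cos(th),np.sin(th)])
    arm.move_l(list(H+.045*u)+[.102],R,feed=feed)
    F=arm.current_force()[:2]; return (F@u).round(1),(F@np.array([u[1],-u[0]])).round(1)
for a in range(105,721,15):
    r=step(a,.11); log.append(r)
    if np.hypot(*r)>25: print("stop early",a,r);break
print(np.abs(log).max(0),log[-4:],arm.current_t())
a=720
while a<775 and np.hypot(*r)<25:
    a+=3; r=step(a,.04); print(a,r,end=" ")
print(arm.current_t(),arm.current_width())
im=arm.snapshot("scene");save(im,"s3",4,(205,160,365,290))
```

```text
stop early 675 (np.float64(18.4), np.float64(-25.2))
[18.4 25.2] [(np.float64(2.5), np.float64(1.5)), (np.float64(1.0), np.float64(1.1)), (np.float64(0.6), np.float64(1.4)), (np.float64(18.4), np.float64(-25.2))] 38.1583
38.1583 0.017295823796469233
```

View pics/s3.png

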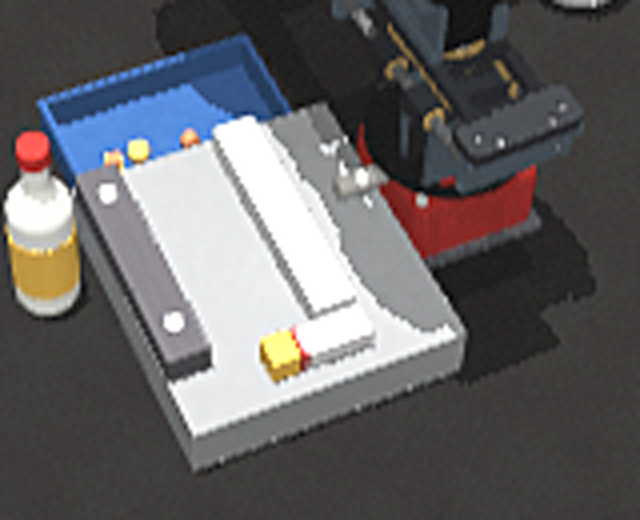

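The jaw's red tip meets the yellow stop at (300,348), and the force rise confirms contact. I'll let go and retreat.

Run:
```python
from h import *
arm.grip(.045); print(arm.current_force().round(1))
p=arm.current_ee_pos()
arm.move_l([p[0],p[1],.22],feed=.12)
arm.move_to([.45,.15,.32],down(0))
a=cv2.resize(arm.snapshot("scene")[160:290,205:365],(640,520),interpolation=cv2.INTER_CUBIC)
cv2.imwrite("pics/end.png",a[:,:,::-1]);save(arm.snapshot("side"),"endside");print(arm.current_t(),arm.current_force().round(1))
```

```text
[-0.6  0.   0.1]
40.825 [-0.6  0.1 -1.5]
```

View pics/end.png

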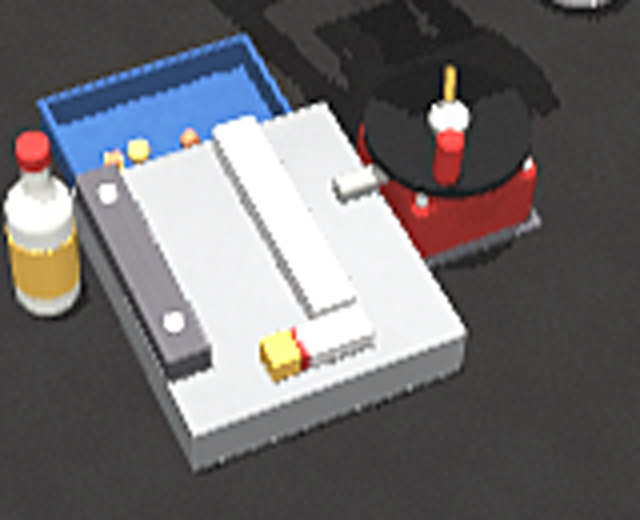

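The red tip is still on the stop at (300,348), the knob is free at (450,155), the bed is clean and the oil bottle hasn't moved. I'm handing in the job.

```bash
python3 -c "
from rig import arm
print(arm.sign_off())"
```

```text
the job is handed in; nothing more can be done
None
```

I handed in the job at about 41 s: all five chips are in the blue tray, the scraper stands upright on its blue pad, and the jaw's red tip rests on the yellow stop with the knob released; during the second sweep the scraper felt about 7 N sideways, probably from rubbing the sliding jaw.

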